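# Back off the ratchet jaw of a bench bar clamp

## Robot

A 6-joint arm with a two-finger parallel gripper is mounted at the origin on the work surface. World frame = base frame: x ahead of the robot, y to its left, z up, the work surface at z = 0. Lengths are in mm, angles in degrees, forces in N, time in s.
With the tool pointing down it reaches from about 300 to 850 mm from the base axis. Payload 4.2 kg.
Tool frame: the origin (TCP) lies between the finger pads; the fingertips stand 22 mm ahead of it and the grasp point (between the pads) lies 3 mm ahead of it; z points along the fingers, y is the direction in which the jaws open and shut (so a half turn about z gives the same grasp; the last joint's range is limited). The gripper opens to 91 mm and grips with 3 to 60 N. Pads are 32 mm wide; open, the fingers measure 118 mm over their backs; the gripper's body (76 mm by 178 mm) begins 60 mm behind the grasp point.
Start: joints at [67.609, 18.312, 89.639, -0, 72.044, -1.146], TCP at [208.361, 535.938, 209.276] pointing down, gripper open.
Joint ranges: [-177.97, 177.97], [-48.28, 115.42], [12.27, 149.76], [-77.06, 257.06], [2.81, 150.46], [-146.56, 146.56]. Speed limits (degrees/s): [147.25, 147.25, 180, 180, 180, 180].

## Interface

Orientations are given as [roll, pitch, yaw] about the fixed x, y, z axes, in that order (R = Rz(yaw) Ry(pitch) Rx(roll)).
In Python, from workcell import telemetry, cams, env gives the robot as it stands.
- The arm moves only by the shell command python3 -m inch 'ROWS' [FORCE]. ROWS is JSON, a list of rows, each an object of numbers: "x", "y", "z": the shift along the tool's x, y, z in cm; "yaw": the turn about the tool's z in units of 5 degrees (1.0 is 5 degrees); "gripper": the gripper's target within -1 to 1 (fully open at 1, half-way at 0, shut at -1). A call has 1 to 12 rows; each row shifts and turns the commanded pose from where the row before left it, along the tool's axes as they then stand; what a row does not reach is not made up. A row lasts 1/12 s, in which the tool goes at most 41.7 mm and 7.16 degrees, less where a joint would pass 70% of its speed; a pose out of reach is approached as far as the arm can. A call is refused whole if a number of a shift passes 4.17 or a number of a turn 1, either way. A call with a gripper value outside its range is refused whole. The fingers move at their own pace and stop on an object; FORCE is the grip in N (left out, the last holds). Time passes only in rows, so rows that do not move let the fingers close. It gives the time, the measured TCP pose, the force and the opening at its end, in the units of the state.
- telemetry.state(): the state, without advancing time (a new reading comes with each control period).
- cams.grab_frame(name): name is "scene" or "top"; returns a dict with "pixels" (400x640x3 uint8, red, green, blue), "mtx" (3x3 intrinsics, pixels), "rvec" (rotation vector, rad) and "tvec" (3), from world to camera coordinates, as OpenCV has them. Camera axes: x right, y down, z forward; pixel columns grow to the right and rows downward; lengths in mm; the calibration is good to about 2 mm. A picture is of the moment at which its call begins. There is no depth.
- env.job_done(): hands the job in, once; it reports no verdict.
The state is a dict: "time_s": time; "qpos": joint angles; "qvel": joint speeds; "effort": joint torques, N m; "ee_pos": TCP position; "ee_rot": TCP orientation; "force": force on the tool from outside, world axes, zero at the start; "torque": the same for the moment, N m; "gripper_width": finger opening in mm.
Only numpy, scipy, OpenCV 4.12 (cv2) and the standard library are available. Lean on these libraries where they do the work, as an engineer would, in place of code of your own. Each camera call takes 0.05 s, during which the arm holds its last target. There are 200 camera calls.

## Task

Free the wire wheel by backing off the blue bar clamp: first press the red ratchet release pad down with a fingertip, and while it is down push the sliding jaw back along its bar, away from the wire wheel, until the white pointer on the jaw lines up with the yellow mark. Then let the pad spring up again so that the ratchet locks, and come away; leave the wire wheel lying where it is and do not disturb the other loose things.

Things in the scene. Friction and masses are not known exactly. Their poses are not given: they have to be found in the camera images.
- clamp: bar clamp fixed on a wooden board (x -200..200, y -150..60, 12 thick; mm). Origin on the table below the middle of the bar; +x along the bar = back, the way the sliding jaw opens; z up; jaws reach to -y. Steel bar 22 wide, top 56 up, ratchet teeth 8 apart. Blue fixed jaw x -170..-130, y -120..24, top 62 up. Blue end post x 169..191, y -25..25, top 62 up
- jaw (a joint): travel of the blue sliding jaw in m: 0 closed on the wheel, grows as pushed back (clamp +x), 0.13 at the stop; starts at 0 to 0.025. About 4 N of friction; stays where it is left. The ratchet stops backward motion (after at most 8 mm of play) unless the release pad is held down; forward, towards the wheel, it clicks freely
- release (a joint): how far the red release pad is pressed down, in m: 0 up, 0.012 bottomed. Straight vertical travel, spring 3 N at the top to 8 N at the bottom. Untouched it rests between 0 and 0.004 (pawl on the teeth); the ratchet is free from 0.005 on and locks again when the pad is let go
- pad_top (a point): centre of the top face of the red release pad, which is 40 mm along the bar and 44 mm across; it rides on the sliding jaw and is 78 mm above the table when fully up (release 0). Open in front (wheel side) and at both sides; a wall of the jaw stands behind it
- thumb_wall (a point): middle of the top edge of the front face of the blue upright wall behind the pad (part of the sliding jaw), 22 mm behind the pad's centre along clamp +x, 48 mm wide, 12 mm thick, its top 102 mm above the table. A fingertip pressing the pad pushes the jaw back against this face
- pointer (a point): tip of the white pointer (5 mm wide) on the side of the sliding jaw, 64 mm above the table; it moves with the jaw along clamp x, and stands 4 mm behind the pad's centre in x, 46 mm from the bar's axis towards clamp +y
- mark: yellow mark beside the bar, 8 mm along the bar, 22 across, 48 high, fixed; origin under its centre, on the board; its axes are those of the clamp. The pointer passes 2 mm above it; they are lined up when both have the same clamp x
- wheel: loose wire brush wheel lying flat on the board between the jaws, diameter 88, height 24; origin at the centre of its underside
- socket: loose steel socket standing on the board beyond the jaw's travel, diameter 26, height 40; origin at the centre of its underside
- wrench: loose steel wrench lying on the table beside the board; origin at the centre of its underside
- screwdriver: loose blue screwdriver lying at one side of the table; origin at the centre of its underside
- oil_can: loose can, diameter 60, height 120, standing at the side; origin at the centre of its underside
- spare_wheel: larger loose wire wheel lying at the side, diameter 110, height 24; origin at the centre of its underside
- disc_box: loose cardboard box 90 x 120 x 30 lying at the side; origin at the centre of its underside
Mind the look-alikes: they are no part of the job. Leave any purple look-alike of the wheel alone.

How it is judged:
By the outcome, as a careful person would: the job done as asked, in the order asked, and still so for the second after the job is handed in, with the robot touching nothing.
It also fails if it takes over 48 s, if anything falls off the work surface, if the arm or the gripper's body presses on something with over 40 N, if the wrist force passes 120 N, or if a joint passes its speed limit or range.

## Working session

There is one attempt and no reset: what is moved stays moved. The work goes in short steps, Python scripts to look and compute and a shell command to move; the robot and the scene stay as the last step left them, time stands still between calls to the robot, and variables do not carry over. Pictures are saved under pics/ and viewed, about 8 in all and at most 12, crops included, and the job is handed in when it is done.

```bash
mkdir -p pics; ls
python3 - <<'E'
from workcell import telemetry, cams
import cv2
for n in("scene","top"):
    f=cams.grab_frame(n); cv2.imwrite(f"pics/{n}0.png",f["pixels"][:,:,::-1]); print(n,f["mtx"],f["rvec"],f["tvec"])
print(telemetry.state())
E
```

```text
pics
scene [[444.13486444   0.         314.5826631 ]
 [  0.         444.13486444 199.94215658]
 [  0.           0.           1.        ]] [ 2.11457918  1.14801935 -0.44740685] [-230.28466008 -253.10455959 1625.74295912]
top [[451.3281933    0.         320.60688374]
 [  0.         451.3281933  190.75877754]
 [  0.           0.           1.        ]] [ 2.16941592 -2.17614246  0.06159981] [ -16.6711231   485.0465327  1348.57104042]
{'time_s': 0.1, 'qpos': array([ 6.76062573e+01,  1.83477640e+01,  8.96992480e+01, -4.65378066e-04,
        7.20454301e+01, -1.14720892e+00]), 'qvel': array([-0.00421568, -0.07026031, -0.10803811,  0.02743081, -0.01430517,
       -0.05660018]), 'effort': array([-9.35715507e-04, -4.13332808e+01, -2.32508075e+01,  7.28154019e-02,
        4.21057118e-02, -4.00549072e-05]), 'ee_pos': array([208.20525465, 535.47968498, 208.50766024]), 'ee_rot': array([-1.79907568e+02, -1.40841058e-03,  1.58753609e+02]), 'force': array([-0.2746401 ,  0.49345668,  1.37163982]), 'torque': array([ 0.00369832, -0.04070457,  0.03096783]), 'gripper_width': 91.31444015866342}
```

View pics/scene0.png

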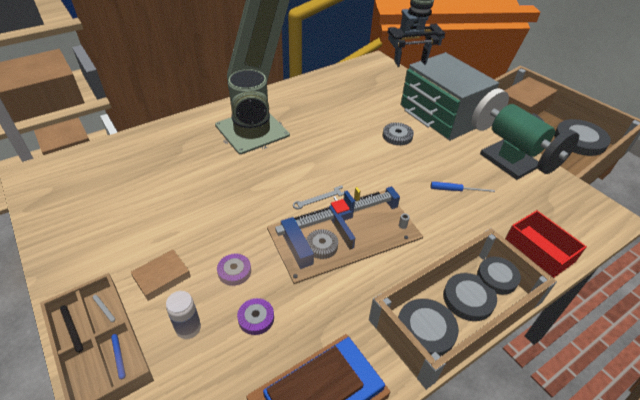

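View pics/top0.png

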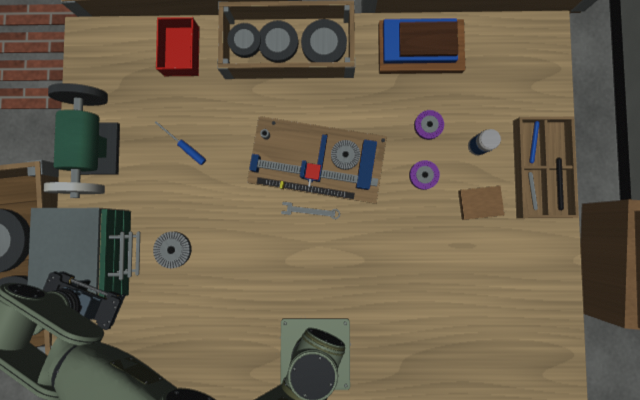

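The scene view shows the clamp at about (345,232). In the top view it is at about (316,160), with the red pad at (313,171), the yellow mark at about (282,184) and the end post at (255,163). The two purple wheels are look-alikes. I'll enlarge both views next.

Run:
```python
import cv2,numpy as np
a=cv2.imread("pics/top0.png")[110:215,240:395]; b=cv2.imread("pics/scene0.png")[175:285,260:430]
cv2.imwrite("pics/c_top.png",cv2.resize(a,None,fx=5,fy=5,interpolation=cv2.INTER_CUBIC))
cv2.imwrite("pics/c_sc.png",cv2.resize(b,None,fx=4.6,fy=4.6,interpolation=cv2.INTER_CUBIC))
```

```text
(no output)
```

View pics/c_top.png

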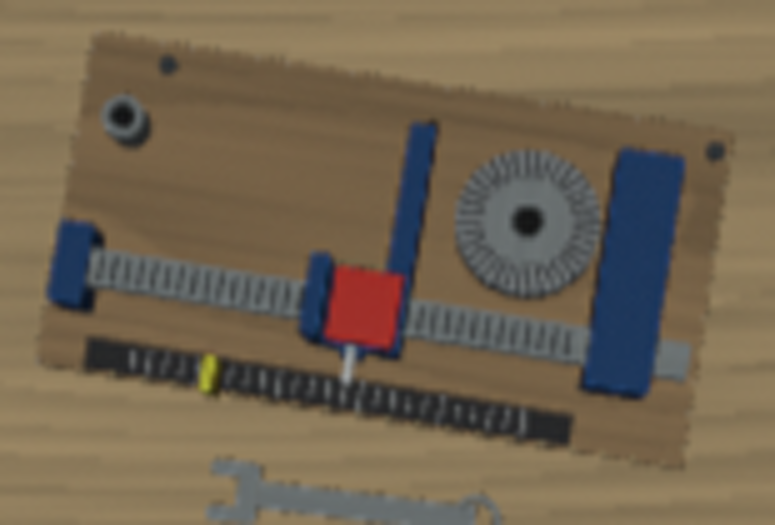

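View pics/c_sc.png

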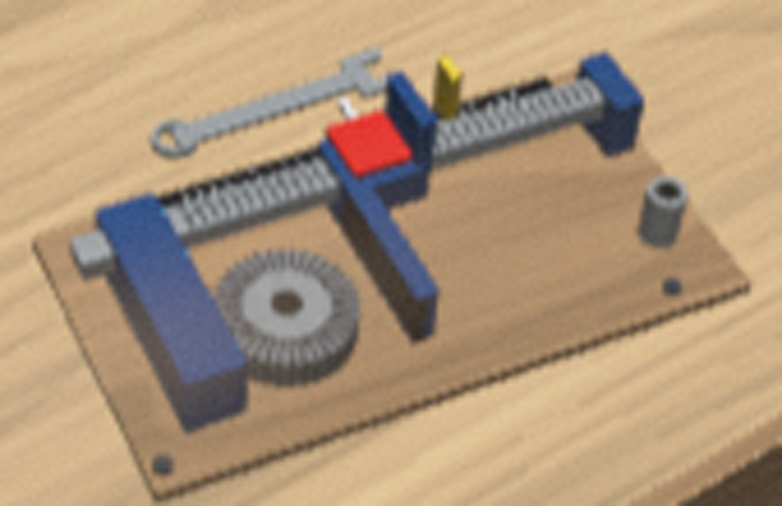

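Top crop: pad centre at (365,307), white pointer tip at (347,381), mark at (207,373). Scene crop: pad at (370,145), pointer tip at (344,100), mark top at (449,68). The clamp's +x axis points left in the top view. Next I fit the clamp pose.

```bash
cat > h.py <<'E'
import cv2,numpy as np
from workcell import telemetry,cams
from scipy.optimize import least_squares
K={}
for n in("scene","top"): K[n]=cams.grab_frame(n)
def proj(n,P):
    f=K[n]; return cv2.projectPoints(np.array(P,float).reshape(-1,1,3),f["rvec"],f["tvec"],f["mtx"],None)[0][:,0]
def W(p,P):
    c,s=np.cos(p[2]),np.sin(p[2]); P=np.array(P,float).reshape(-1,3)
    return np.c_[p[0]+c*P[:,0]-s*P[:,1],p[1]+s*P[:,0]+c*P[:,1],P[:,2]]
T=lambda u,v:(240+(u+.5)/5-.5,110+(v+.5)/5-.5)
S=lambda u,v:(260+(u+.5)/4.6-.5,175+(v+.5)/4.6-.5)
E
cat > fit.py <<'E'
from h import *
B=[(200,-150,12),(-200,-150,12),(-200,60,12),(200,60,12)]
J=[(-130,-120,62),(-170,-120,62),(-170,24,62),(-130,24,62)]
tp=[T(93,33),T(733,133),T(683,467),T(40,367),T(618,150),T(685,157),T(650,397),T(583,388)]
Sb=[(200,-150,12),(-200,-150,12),(-200,60,12)]
sp=[S(750,287),S(158,497),S(35,243)]
def res(p):  # clamp pose, jaw pad x, mark x, and a small pixel offset per camera
    c=p[:3]; q=p[3]; m=p[4]
    ot,os=p[5:7],p[7:9]
    r=[proj("top",W(c,B+J))-tp+ot, proj("scene",W(c,Sb))-sp+os,
       proj("top",W(c,[(q,0,76),(q+4,46,64)]))-[T(365,307),T(347,381)]+ot,
       proj("scene",W(c,[(q,0,76),(q+4,46,64)]))-[S(370,145),S(344,100)]+os,
       proj("top",W(c,[(m,46+14,60)]))-[T(205,373)]+ot, proj("scene",W(c,[(m,46+14,60)]))-[S(450,68)]+os]
    return np.r_[np.concatenate(r).ravel(),p[5:9]/1.0]
s=least_squares(res,[0,500,np.pi,0,80,0,0,0,0],loss="soft_l1")
# choose the right yaw sense by cost
c=[least_squares(res,[0,600,y,0,80,0,0,0,0],loss="soft_l1",max_nfev=300) for y in np.arange(-3,3.1,1)]+[s]
s=min(c,key=lambda s:s.cost); p=s.x
print("clamp",p[:2],np.degrees(p[2]),"pad x",p[3],"mark x",p[4],"off",p[5:],"cost",s.cost)
print(np.round(res(p)[:-4].reshape(-1,2),1).tolist())
print("pad",W(p[:3],[(p[3],0,78)]),"wall travel",p[4]-p[3]-4)
E
python3 fit.py
```

```text
clamp [538.59639725   1.3431998 ] 1520.5275120507574 pad x 2.9206268049245803 mark x 90.00309487061423 off [0.03653979 0.19973051 0.13114047 0.48432351] cost 6.512904542750067
[[0.2, -0.5], [0.4, -0.2], [-0.1, 0.6], [-1.1, -0.5], [0.5, -0.8], [0.6, -0.1], [0.0, -0.0], [-0.1, -0.4], [1.1, -0.2], [0.2, 0.5], [-0.5, -0.4], [-0.1, -0.0], [-0.2, 0.8], [0.1, -0.4], [-0.2, 1.5], [-0.4, 2.7], [-0.5, -1.2]]
pad [[539.07705647   4.2240031   78.        ]] wall travel 83.08246806568965
```

Fit: clamp yaw 80.5°, pad at clamp x≈3, mark at clamp x≈90, so the jaw needs about 83 mm of travel. I'll align tool y with clamp x, close the fingers and go above the pad.

```bash
python3 -m inch '[{"yaw":-0.79,"gripper":-1},{"yaw":-0.79,"gripper":-1},{"yaw":-0.78,"gripper":-1},{"x":-2.3,"y":-2.6},{"x":-2.3,"y":-2.6},{"x":-2.3,"y":-2.6},{"x":-2.3,"y":-2.6},{"x":-2.3,"y":-2.6},{"x":-2.3,"y":-2.6},{"x":-2.3,"y":-2.6},{"x":-2.3,"y":-2.6},{"x":-2.3,"y":-2.6}]' 40
python3 -m inch '[{"x":-2.3,"y":-2.6},{"x":-2.3,"y":-2.6},{"x":-2.3,"y":-2.6},{"x":-2.3,"y":-2.6},{"x":-2.3,"y":-2.6},{"x":-2.3,"y":-2.6},{"x":-2.3,"y":-2.6},{"x":-2.3,"y":-2.6},{"x":-2.3,"y":-2.4},{"x":0},{"x":0}]'
cat >> h.py <<'E'
C=[538.6,1.34,np.radians(80.53)]
def clampxy(P):
    d=np.array(P[:2])-C[:2]; c,s=np.cos(C[2]),np.sin(C[2]); return np.round([c*d[0]+s*d[1],-s*d[0]+c*d[1],P[2]-22],1)
def st():
    s=telemetry.state(); c,n=np.cos(C[2]),np.sin(C[2]);F=s["force"]
    print(round(s["time_s"],2),"tip clamp",clampxy(s["ee_pos"]),"rot",np.round(s["ee_rot"],1),"F clamp",np.round([c*F[0]+n*F[1],-n*F[0]+c*F[1],F[2]],1),"w",round(s["gripper_width"],1))
E
python3 -c "
from h import *
st()"
```

```text
0.3 tip clamp [472.8 413.8 187. ] rot [-180.     0.   158.8] F clamp [0.8 0.1 0.3] w 91.1invalid input
invalid input
```

```bash
python3 -m inch '[{"x":0,"y":0,"z":0,"yaw":-0.79,"gripper":-1},{"x":0,"y":0,"z":0,"yaw":-0.79,"gripper":-1},{"x":0,"y":0,"z":0,"yaw":-0.78,"gripper":-1}]' 40
```

```text
time_s: 0.55
ee_pos: [208.3, 535.9, 209.2]
ee_rot: [-180.0, -0.0, 170.7]
force: [0.8, 0.1, -0.8]
gripper_width: 74.2
```

```bash
python3 -m inch '[{"x":-2.3,"y":-2.6,"z":0,"yaw":0,"gripper":-1},{"x":-2.3,"y":-2.6,"z":0,"yaw":0,"gripper":-1},{"x":-2.3,"y":-2.6,"z":0,"yaw":0,"gripper":-1},{"x":-2.3,"y":-2.6,"z":0,"yaw":0,"gripper":-1},{"x":-2.3,"y":-2.6,"z":0,"yaw":0,"gripper":-1},{"x":-2.3,"y":-2.6,"z":0,"yaw":0,"gripper":-1},{"x":-2.3,"y":-2.6,"z":0,"yaw":0,"gripper":-1},{"x":-2.3,"y":-2.6,"z":0,"yaw":0,"gripper":-1},{"x":-2.3,"y":-2.6,"z":0,"yaw":0,"gripper":-1}]' &&
python3 -m inch '[{"x":-2.3,"y":-2.6,"z":0,"yaw":0,"gripper":-1},{"x":-2.3,"y":-2.6,"z":0,"yaw":0,"gripper":-1},{"x":-2.3,"y":-2.6,"z":0,"yaw":0,"gripper":-1},{"x":-2.3,"y":-2.6,"z":0,"yaw":0,"gripper":-1},{"x":-2.3,"y":-2.6,"z":0,"yaw":0,"gripper":-1},{"x":-2.3,"y":-2.6,"z":0,"yaw":0,"gripper":-1},{"x":-2.3,"y":-2.6,"z":0,"yaw":0,"gripper":-1},{"x":-2.3,"y":-2.6,"z":0,"yaw":0,"gripper":-1},{"x":-2.3,"y":-2.4,"z":0,"yaw":0,"gripper":-1},{"x":0,"y":0,"z":0,"yaw":0,"gripper":-1},{"x":0,"y":0,"z":0,"yaw":0,"gripper":-1}]'
python3 -c "
from h import *
st()"
```

```text
time_s: 1.3
ee_pos: [374.7, 269.6, 209.4]
ee_rot: [180.0, 0.0, 170.6]
force: [1.1, 0.1, 0.4]
gripper_width: 14.1
time_s: 2.22
ee_pos: [540.7, 7.1, 208.8]
ee_rot: [180.0, -0.0, 170.4]
force: [-0.4, 0.7, -0.3]
gripper_width: 0.3
2.32 tip clamp [  7.6   0.2 187. ] rot [ 1.800e+02 -1.000e-01  1.706e+02] F clamp [-0.2  0.2 -0. ] w 0.6
```

```bash
python3 -m inch '[{"x":0,"y":-0.5,"z":3,"yaw":0,"gripper":-1},{"x":0,"y":0,"z":3,"yaw":0,"gripper":-1},{"x":0,"y":0,"z":2.5,"yaw":0,"gripper":-1},{"x":0,"y":0,"z":1,"yaw":0,"gripper":-1},{"x":0,"y":0,"z":0,"yaw":0,"gripper":-1}]'
python3 - <<'E'
from h import *
st()
a=K["scene"]["pixels"][130:270,270:450,::-1]; b=K["top"]["pixels"][130:210,240:380,::-1]
a=cv2.resize(a,None,fx=4,fy=4,interpolation=2); b=cv2.resize(b,(720,411),interpolation=2)
cv2.imwrite("pics/a1.png",a)
E
```

```text
time_s: 2.73
ee_pos: [537.2, 4.5, 112.2]
ee_rot: [-180.0, -0.3, 170.6]
force: [0.2, -0.4, 0.2]
gripper_width: 0.6
2.83 tip clamp [ 3.  -0.9 93.2] rot [1.800e+02 1.000e-01 1.706e+02] F clamp [ 0.3 -0.3  0.5] w 0.5
```

View pics/a1.png

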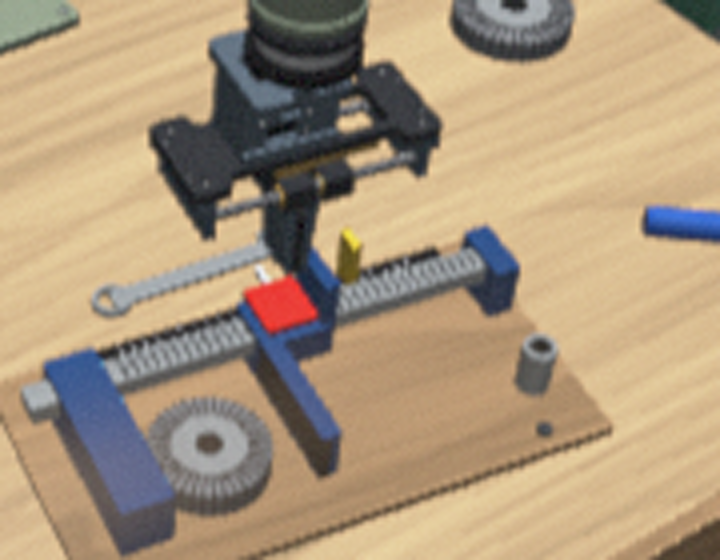

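Run:
```python
from h import *
st()
q=[(3,-1,93),(3,16,93),(3,-17,93),(3,0,78),(7,46,64),(3,0,76)]
for n in K: print(n,np.round(proj(n,W(C,q)),1).tolist())
print("crop",((proj("scene",W(C,q))-[270,130])*4).round().tolist())
for n in K: R=cv2.Rodrigues(K[n]["rvec"])[0]; print(n,"cam at",-R.T@K[n]["tvec"])
cv2.imwrite("pics/a2.png",cv2.resize(K["top"]["pixels"][110:215,240:395,::-1],None,fx=5,fy=5,interpolation=2))
```

```text
2.93 tip clamp [ 2.8 -1.7 94.1] rot [180.    0.2 170.6] F clamp [-0.4  0.5 -0.2] w 0.4
scene [[340.6, 201.3], [337.9, 197.3], [343.1, 205.0], [340.1, 204.8], [334.1, 197.3], [340.1, 205.3]]
top [[312.3, 169.7], [311.3, 175.5], [313.2, 164.2], [312.4, 170.7], [308.7, 186.4], [312.5, 170.8]]
crop [[282.0, 285.0], [272.0, 269.0], [293.0, 300.0], [280.0, 299.0], [256.0, 269.0], [280.0, 301.0]]
scene cam at [1220.94374428 -556.17497358  979.84635732]
top cam at [ 380.40117712  -45.17220825 1381.10330256]
```

View pics/a2.png

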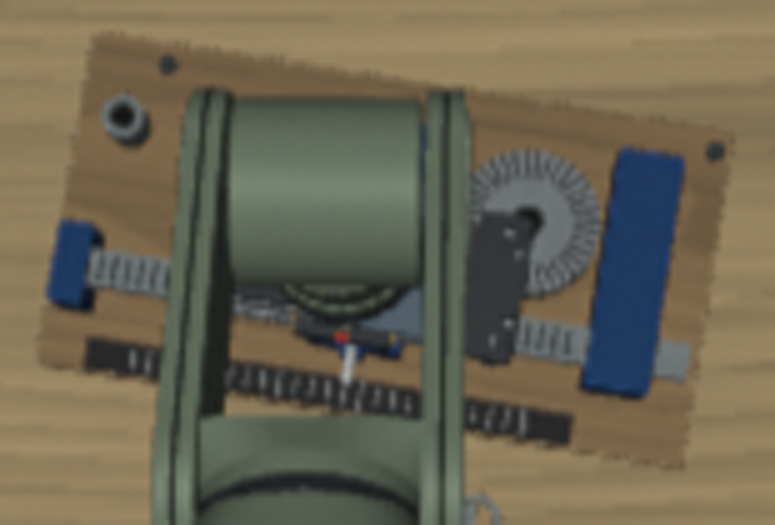

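Run:
```python
from h import *
cv2.imwrite("pics/a3.png",cv2.resize(K["scene"]["pixels"][165:220,315:375,::-1],None,fx=10,fy=10,interpolation=2))
```

```text
(no output)
```

View pics/a3.png

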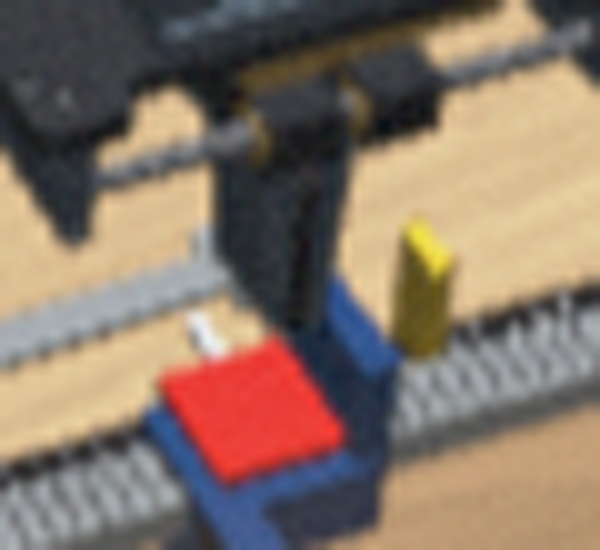

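The pad is fully visible and the fingertip seems to sit above or behind it, which doesn't match my projection. I'll overlay the predicted finger and body boxes to check.

```bash
cat > ov.py <<'E'
from h import *
import sys
s=telemetry.state(); st(); t=clampxy(s["ee_pos"]); print(s["ee_pos"])
def box(im,n,cx,cy,hx,hy,z0,z1,col,k,o):
    P=[(cx+a*hx,cy+b*hy,z) for z in(z0,z1) for a,b in((-1,-1),(1,-1),(1,1),(-1,1))]
    q=((proj(n,W(C,P))-o+.5)*k-.5).astype(int)
    for i in range(4):
        for a,b in((i,(i+1)%4),(i+4,(i+1)%4+4),(i,i+4)): cv2.line(im,tuple(map(int,q[a])),tuple(map(int,q[b])),col,1)
out=[]
for n,o,k in(("scene",(300,125),5.),("top",(240,130),3.)):
    w,h=(80,100) if n=="scene" else (133,100)
    im=K[n]["pixels"][o[1]:o[1]+h,o[0]:o[0]+w,::-1]; im=np.ascontiguousarray(cv2.resize(im,None,fx=k,fy=k,interpolation=2))
    box(im,n,t[0],t[1],13.5,16,t[2],t[2]+79,(0,255,0),k,o); box(im,n,t[0],t[1],89,38,t[2]+79,t[2]+110,(255,0,255),k,o)
    box(im,n,3,0,20,22,66,76,(255,255,0),k,o)
    out.append(im if n=="scene" else cv2.copyMakeBorder(im,0,200,0,0,0))
cv2.imwrite("pics/%s.png"%sys.argv[1],np.hstack(out))
E
python3 ov.py ov1
```

```text
3.13 tip clamp [ 2.3 -1.1 93.3] rot [1.800e+02 1.000e-01 1.706e+02] F clamp [-0.4  0.5 -0.6] w 0.6
[540.09380826   3.43203065 115.31968687]
```

View pics/ov1.png

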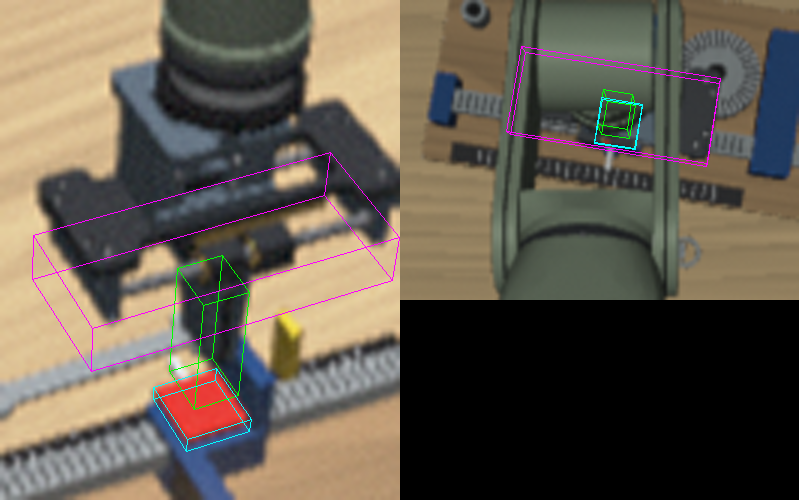

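The top view agrees with the boxes. In the scene view the hand appears about 30 mm higher than predicted, so the fingertips may not be as low as I calculated. I'll descend gently and watch for contact force.

```bash
python3 -m inch '[{"x":0.2,"y":0,"z":0.5,"yaw":0,"gripper":-1},{"x":0,"y":0,"z":0.5,"yaw":0,"gripper":-1},{"x":0,"y":0,"z":0,"yaw":0,"gripper":-1}]'; python3 -c "
from h import *
st()"; python3 -m inch '[{"x":0,"y":0,"z":0.4,"yaw":0,"gripper":-1},{"x":0,"y":0,"z":0.4,"yaw":0,"gripper":-1},{"x":0,"y":0,"z":0,"yaw":0,"gripper":-1}]'; python3 -c "
from h import *
st()"
```

```text
time_s: 3.38
ee_pos: [536.5, 3.7, 103.1]
ee_rot: [-180.0, -0.1, 170.5]
force: [-0.6, -0.9, 0.2]
gripper_width: 0.3
3.48 tip clamp [ 2.1  1.8 81.8] rot [-1.800e+02 -1.000e-01  1.706e+02] F clamp [-0.1 -0.4 -0.5] w 0.2
time_s: 3.73
ee_pos: [536.9, 3.7, 95.3]
ee_rot: [-180.0, -0.1, 170.6]
force: [-0.5, 0.4, 0.0]
gripper_width: 0.3
3.83 tip clamp [ 2.1  1.7 73.9] rot [-180.    -0.   170.6] F clamp [ 0.3  0.2 -0. ] w 0.2
```

```bash
python3 -m inch '[{"x":0,"y":0,"z":0.4,"yaw":0,"gripper":-1},{"x":0,"y":0,"z":0,"yaw":0,"gripper":-1}]'; python3 -m inch '[{"x":0,"y":0,"z":0.4,"yaw":0,"gripper":-1},{"x":0,"y":0,"z":0,"yaw":0,"gripper":-1}]'; python3 -m inch '[{"x":0,"y":0,"z":0.4,"yaw":0,"gripper":-1},{"x":0,"y":0,"z":0,"yaw":0,"gripper":-1}]';  python3 ov.py ov2
```

```text
time_s: 4.0
ee_pos: [537.2, 3.7, 91.7]
ee_rot: [-180.0, -0.0, 170.6]
force: [0.3, -0.2, -0.4]
gripper_width: 0.4
time_s: 4.17
ee_pos: [537.1, 3.7, 87.6]
ee_rot: [-180.0, -0.1, 170.6]
force: [0.5, -0.2, 1.2]
gripper_width: 0.7
time_s: 4.33
ee_pos: [537.0, 3.7, 83.5]
ee_rot: [-180.0, -0.1, 170.6]
force: [0.0, 0.3, -0.2]
gripper_width: 0.3
4.43 tip clamp [ 2.2  1.6 62. ] rot [180.   -0.  170.6] F clamp [0.7 0.  0.2] w 0.5
[537.34817343   3.73614161  84.02828868]
```

View pics/ov2.png

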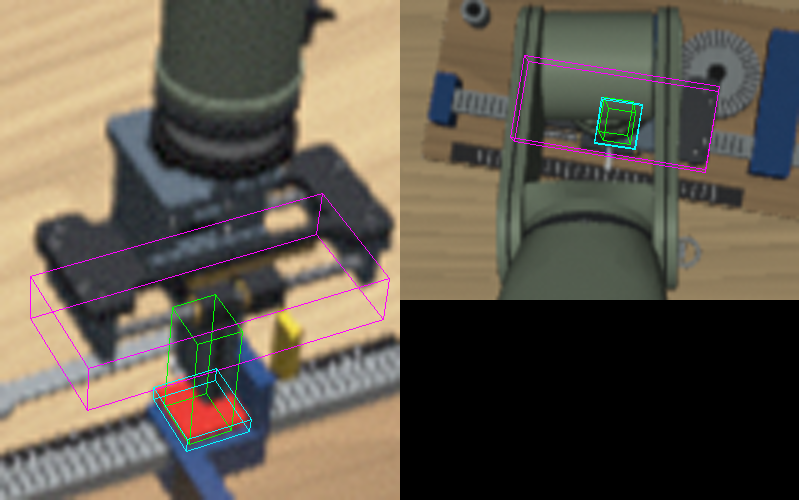

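The finger now overlaps the pad in the scene view, with its lower corner near (207,400), but there's still no contact. I'll keep going down, guided by force.

```bash
for i in 1; do python3 -m inch '[{"x":0,"y":0,"z":0.4,"yaw":0,"gripper":-1},{"x":0,"y":0,"z":0,"yaw":0,"gripper":-1}]'; done; python3 -m inch '[{"x":0,"y":0,"z":0.4,"yaw":0,"gripper":-1},{"x":0,"y":0,"z":0,"yaw":0,"gripper":-1}]'; python3 -m inch '[{"x":0,"y":0,"z":0.4,"yaw":0,"gripper":-1},{"x":0,"y":0,"z":0,"yaw":0,"gripper":-1}]'
```

```text
time_s: 4.6
ee_pos: [537.2, 3.7, 79.7]
ee_rot: [-180.0, -0.0, 170.6]
force: [0.1, 0.6, -0.0]
gripper_width: 0.9
time_s: 4.77
ee_pos: [537.0, 3.7, 75.6]
ee_rot: [-180.0, -0.1, 170.6]
force: [0.3, 0.6, -0.4]
gripper_width: 0.2
time_s: 4.93
ee_pos: [537.1, 3.7, 71.6]
ee_rot: [-180.0, -0.1, 170.6]
force: [-0.5, 0.1, 0.0]
gripper_width: 0.7
```

```bash
python3 -m inch '[{"x":0,"y":0,"z":0.3,"yaw":0,"gripper":-1},{"x":0,"y":0,"z":0,"yaw":0,"gripper":-1}]'; python3 -m inch '[{"x":0,"y":0,"z":0.3,"yaw":0,"gripper":-1},{"x":0,"y":0,"z":0,"yaw":0,"gripper":-1}]'; python3 ov.py ov3
```

```text
time_s: 5.1
ee_pos: [537.6, 3.7, 69.3]
ee_rot: [180.0, 0.0, 170.6]
force: [-0.1, -0.5, 3.9]
gripper_width: 0.5
time_s: 5.27
ee_pos: [537.6, 3.7, 66.5]
ee_rot: [180.0, 0.0, 170.6]
force: [-0.8, 0.8, 4.6]
gripper_width: 0.5
5.37 tip clamp [ 2.2  1.3 44.8] rot [180.    0.  170.6] F clamp [0.5 1.  5.3] w 0.4
[537.63099684   3.7275326   66.81189634]
```

View pics/ov3.png

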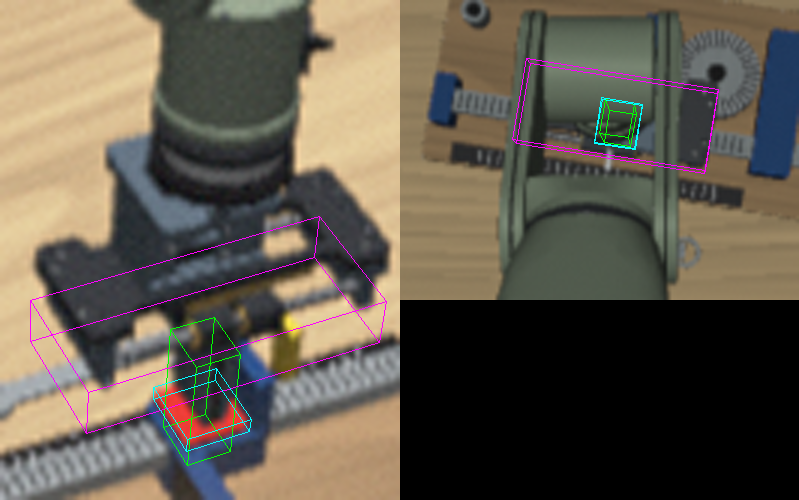

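The fingertip is on the pad near (213,420) in the scene view. The spring force of 5 N puts the pad about 5 mm down. I'll press 3 mm more and then start pushing back.

```bash
python3 -m inch '[{"x":0,"y":0,"z":0.3,"yaw":0,"gripper":-1},{"x":0,"y":0,"z":0,"yaw":0,"gripper":-1},{"x":0,"y":0,"z":0,"yaw":0,"gripper":-1}]'; python3 -c "
from h import *
st();st()"; python3 -m inch '[{"x":0,"y":0.3,"z":0,"yaw":0,"gripper":-1},{"x":0,"y":0.3,"z":0,"yaw":0,"gripper":-1},{"x":0,"y":0.3,"z":0,"yaw":0,"gripper":-1},{"x":0,"y":0.3,"z":0,"yaw":0,"gripper":-1}]'; python3 -c "
from h import *
st()"; python3 -m inch '[{"x":0,"y":0.3,"z":0,"yaw":0,"gripper":-1},{"x":0,"y":0.3,"z":0,"yaw":0,"gripper":-1},{"x":0,"y":0,"z":0,"yaw":0,"gripper":-1}]'; python3 -c "
from h import *
st()"
```

```text
time_s: 5.62
ee_pos: [537.7, 3.7, 64.0]
ee_rot: [180.0, 0.0, 170.6]
force: [-2.5, -0.9, 5.8]
gripper_width: 0.8
5.72 tip clamp [ 2.2  1.4 42. ] rot [180.    0.  170.6] F clamp [-0.7  1.7  5.9] w 0.5
5.72 tip clamp [ 2.2  1.4 42. ] rot [180.    0.  170.6] F clamp [-0.7  1.7  5.9] w 0.5
time_s: 6.05
ee_pos: [539.5, 14.4, 64.0]
ee_rot: [-179.9, 0.0, 170.6]
force: [-1.7, -4.8, 7.0]
gripper_width: 0.6
6.15 tip clamp [13.6  1.3 42.1] rot [-179.9    0.   170.6] F clamp [-2.5  2.   6.6] w 0.4
time_s: 6.4
ee_pos: [540.6, 20.9, 64.1]
ee_rot: [-179.9, 0.0, 170.6]
force: [-2.0, -2.0, 6.0]
gripper_width: 0.4
6.5 tip clamp [19.6  1.3 42.1] rot [-179.9    0.   170.6] F clamp [-2.6  1.9  6. ] w 0.4
```

```bash
cat > pt.py <<'E'
from h import *
def prof(img,n,ys,z,col):
    xs=np.arange(-15,125,.5); v=0
    g=img.astype(np.float32)
    g=g.min(2) if col=="w" else np.minimum(g[:,:,0],g[:,:,1])-g[:,:,2]
    for y in ys:
        q=proj(n,W(C,[(x,y,z) for x in xs])).astype(np.float32)
        v=v+cv2.remap(g,q[:,0].copy(),q[:,1].copy(),cv2.INTER_LINEAR)[:,0]/len(ys)
    i=int(v.argmax()); s=slice(max(i-10,0),i+11); w=np.clip(v[s]-(v[s].min()+v[i])/2,0,None)
    return round(float((xs[s]*w).sum()/w.sum()),1),round(float(v[i])),round(float(np.median(v)))
def run(T,Sc,tag):
    for n,im in(("top",T),("scene",Sc)):
        print(tag,n,"pointer",prof(im,n,range(36,46,2),64,"w"),"mark",prof(im,n,range(42,58,3),60,"y"))
r=lambda f:cv2.imread(f)[:,:,::-1]
run(r("pics/top0.png"),r("pics/scene0.png"),"start")
run(K["top"]["pixels"],K["scene"]["pixels"],"now"); st()
E
python3 pt.py
```

```text
start top pointer (7.4, 145, 63) mark (88.7, 103, 1)
start scene pointer (8.9, 213, 137) mark (88.0, 121, 39)
now top pointer (24.4, 152, 65) mark (87.9, 104, 4)
now scene pointer (115.2, 153, 111) mark (111.4, 45, 21)
6.6 tip clamp [19.6  1.3 42.1] rot [-179.9    0.   170.6] F clamp [-2.2  1.7  5.9] w 0.2
```

The jaw moves with the fingertip: 17 mm of pointer shift for 17 mm of tool motion. About 64 mm remains.

```bash
python3 -m inch '[{"x":0,"y":0.5,"z":0,"yaw":0,"gripper":-1},{"x":0,"y":0.5,"z":0,"yaw":0,"gripper":-1},{"x":0,"y":0.5,"z":0,"yaw":0,"gripper":-1},{"x":0,"y":0.5,"z":0,"yaw":0,"gripper":-1},{"x":0,"y":0.5,"z":0,"yaw":0,"gripper":-1},{"x":0,"y":0.5,"z":0,"yaw":0,"gripper":-1},{"x":0,"y":0.5,"z":0,"yaw":0,"gripper":-1},{"x":0,"y":0.5,"z":0,"yaw":0,"gripper":-1},{"x":0,"y":0.5,"z":0,"yaw":0,"gripper":-1},{"x":0,"y":0.3,"z":0,"yaw":0,"gripper":-1},{"x":0,"y":0,"z":0,"yaw":0,"gripper":-1}]'; python3 pt.py
python3 - <<'E'
from h import *
a=cv2.resize(K["top"]["pixels"][165:200,262:322,::-1],None,fx=10,fy=10,interpolation=2)
b=cv2.resize(K["scene"]["pixels"][165:220,320:380,::-1],None,fx=4,fy=4,interpolation=2)
b=cv2.copyMakeBorder(b,0,0,0,600-b.shape[1],0)
cv2.imwrite("pics/f1.png",np.vstack([a,b]))
E
```

```text
time_s: 7.52
ee_pos: [549.1, 68.6, 64.2]
ee_rot: [-180.0, 0.1, 170.6]
force: [-0.3, -1.1, 6.4]
gripper_width: 0.3
start top pointer (7.4, 145, 63) mark (88.7, 103, 1)
start scene pointer (8.9, 213, 137) mark (88.0, 121, 39)
now top pointer (63.2, 128, 68) mark (88.8, 35, 4)
now scene pointer (64.5, 228, 140) mark (56.6, 44, 18)
7.62 tip clamp [68.1  0.7 42.2] rot [-1.800e+02  1.000e-01  1.706e+02] F clamp [-1.8  0.8  6.5] w 0.2
```

View pics/f1.png

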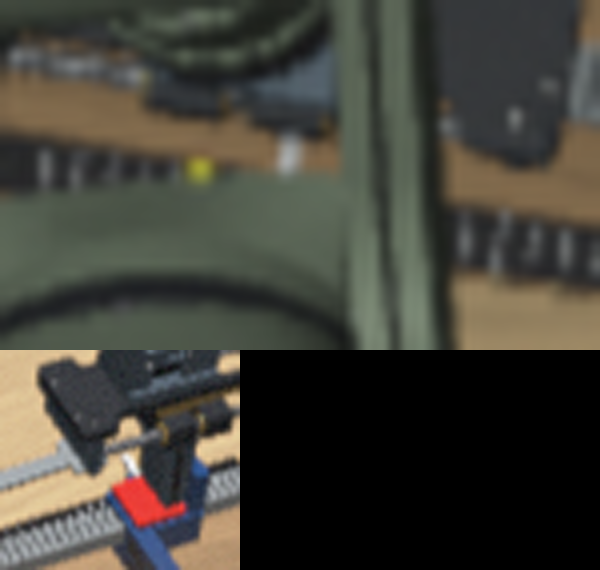

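Top crop: pointer at (290,150), mark at (200,170), so about 26 mm remains. The finger slid back about 9 mm on the pad and now rests against the wall. I'll move 22 mm and measure again.

```bash
python3 -m inch '[{"x":0,"y":0.4,"z":0,"yaw":0,"gripper":-1},{"x":0,"y":0.4,"z":0,"yaw":0,"gripper":-1},{"x":0,"y":0.4,"z":0,"yaw":0,"gripper":-1},{"x":0,"y":0.4,"z":0,"yaw":0,"gripper":-1},{"x":0,"y":0.3,"z":0,"yaw":0,"gripper":-1},{"x":0,"y":0.3,"z":0,"yaw":0,"gripper":-1},{"x":0,"y":0,"z":0,"yaw":0,"gripper":-1}]'; python3 pt.py
```

```text
time_s: 8.3
ee_pos: [552.7, 90.1, 64.2]
ee_rot: [-180.0, 0.1, 170.6]
force: [0.1, -2.0, 5.3]
gripper_width: 0.7
start top pointer (7.4, 145, 63) mark (88.7, 103, 1)
start scene pointer (8.9, 213, 137) mark (88.0, 121, 39)
now top pointer (84.9, 113, 68) mark (106.5, 7, 4)
now scene pointer (86.6, 218, 147) mark (94.4, 47, 27)
8.4 tip clamp [89.9  0.7 42.2] rot [-1.800e+02  1.000e-01  1.706e+02] F clamp [-1.7 -0.8  5.6] w 0.4
```

```bash
cat > mk.py <<'E'
from h import *
r=lambda f:cv2.imread(f)[:,:,::-1].astype(np.float32)
I={"top":r("pics/top0.png"),"scene":r("pics/scene0.png")}
def sil(n,m,y,off,R=16):
    P=[(m+a*4,y+b*11,z) for a in(-1,1) for b in(-1,1) for z in(12,60)]
    q=proj(n,W(C,P))+off; c=np.round(proj(n,W(C,[(88,50,40)]))[0]).astype(int)-12
    h=cv2.convexHull(((q-c+.5)*R*16).astype(np.int32))
    M=np.zeros((24*R,24*R),np.uint8); cv2.fillConvexPoly(M,h,255,shift=4)
    return cv2.GaussianBlur(cv2.resize(M/255.,(24,24),interpolation=cv2.INTER_AREA),(3,3),.5),c
for n in I:
    _,c=sil(n,88,50,0); p=I[n][c[1]:c[1]+24,c[0]:c[0]+24]
    a=1-p[:,:,2]/np.maximum(p.max(2),1); a[p.max(2)<50]=0
    a=np.clip((a-.55)/.35,0,1)
    best=sorted((float(((sil(n,m,y,0)[0]-a)**2).sum()),m,y) for m in np.arange(82,96,.5) for y in np.arange(40,68,2))[:4]
    print(n,a.sum().round(1),best)
E
python3 mk.py
```

```text
top 8.9 [(16.369719655377207, np.float64(89.5), np.int64(52)), (16.4088927576897, np.float64(90.0), np.int64(52)), (16.471468652949653, np.float64(90.5), np.int64(52)), (16.51479794773589, np.float64(89.0), np.int64(52))]
scene 20.9 [(49.78844065237485, np.float64(93.0), np.int64(62)), (49.82823987818878, np.float64(90.5), np.int64(58)), (49.84542564174386, np.float64(92.0), np.int64(60)), (49.84667958362061, np.float64(92.0), np.int64(62))]
```

Run:
```python
from h import *
r=lambda f:cv2.imread(f)[:,:,::-1].astype(int)
g=r("pics/top0.png"); Y=np.minimum(g[:,:,0],g[:,:,1])-g[:,:,2]
print("top Y rows178-191 cols276-287");print(Y[178:192,276:288])
g=r("pics/scene0.png"); Y=np.minimum(g[:,:,0],g[:,:,1])-g[:,:,2]
print("scene rows184-204 cols350-366");print(Y[184:204,350:366])
for m in(86,88,90):
  for n in K:
    print(m,n,"top face",np.round(proj(n,W(C,[(m+a*4,46+b*11,60) for a,b in((-1,-1),(1,-1),(1,1),(-1,1))])),1).tolist())
```

```text
top Y rows178-191 cols276-287
[[ 28  27  28  28  27  27  27  26  27  27  27  28]
 [ 26  28  28  27  27  26  26  27  28  27  27  28]
 [ 12  14  15  16  24  36  34  26  26  27  27  28]
 [ -1   1   2   2  37  90  91  41  16  15  22  23]
 [ -2  -2  -3   2  62 110 109  55  13   4   7   9]
 [ -2  -1  -3   1  71 110 109  58  18   0  -2  -1]
 [ -2  -2  -3   8  91 112  96  51  10  -2  -3  -1]
 [ -1  -2  -2  19  99 110  77  38   5  -2  -2  -1]
 [  7   4   1  26 102 110  64  29   1  -3  -2  -2]
 [ 23  19  21  47 100 101  54  27   3  -1   2   0]
 [ 31  30  31  37  56  61  35  22  22  17  19  13]
 [ 33  33  33  32  32  31  29  29  32  31  26  24]
 [ 32  31  31  32  31  30  30  31  31  31  29  30]
 [ 31  31  30  30  31  30  31  30  31  30  30  30]]
scene rows184-204 cols350-366
[[ 44  43  43  42  42  41  42  43  42  45  41  42  44  42  41  42]
 [ 39  40  41  40  42  40  43  41  43  42  42  40  42  44  43  43]
 [ 41  39  44  43  42  44  51  49  41  42  42  43  44  41  44  43]
 [ 40  42  42  42  44  69 103  98  52  40  42  46  43  46  45  44]
 [ 45  43  44  45  43  72 135 137  75  44  42  44  45  46
[... 807 characters left out ...]
6  -8]
 [-42 -71 -76 -71 -51  -4  11   9   7  -2  -7  -6  -9  -5  -6  -7]
 [-30 -51 -56 -37 -22  -3  -2  -7  -7  -7  -7  -6  -7  -8  -3  -8]
 [-30 -29 -36 -30 -24  -5  -6 -10  -4  -8  -7  -7  -8  -6  -5  -5]]
86 scene top face [[358.3, 193.8], [360.7, 193.0], [357.2, 188.3], [354.9, 189.0]]
86 top top face [[284.3, 178.8], [281.6, 178.4], [280.4, 185.7], [283.0, 186.1]]
88 scene top face [[358.9, 193.6], [361.3, 192.9], [357.8, 188.2], [355.5, 188.9]]
88 top top face [[283.6, 178.7], [280.9, 178.3], [279.7, 185.6], [282.4, 186.0]]
90 scene top face [[359.5, 193.4], [361.9, 192.7], [358.4, 188.0], [356.1, 188.7]]
90 top top face [[283.0, 178.6], [280.3, 178.1], [279.0, 185.5], [281.7, 185.9]]
```

Mark top-face centre, worked out from the pixel values: clamp x 89.1 from the top view and 88.4 from the scene view. The pointer reads 84.7 (top) and 85.5 (scene, height-corrected), so about 3.5 mm remains.

```bash
python3 -m inch '[{"x":0,"y":0.2,"z":0,"yaw":0,"gripper":-1},{"x":0,"y":0.15,"z":0,"yaw":0,"gripper":-1},{"x":0,"y":0,"z":0,"yaw":0,"gripper":-1},{"x":0,"y":0,"z":0,"yaw":0,"gripper":-1}]'; python3 pt.py | tail -3; python3 -m inch '[{"x":0,"y":0,"z":-0.4,"yaw":0,"gripper":-1},{"x":0,"y":0,"z":-0.4,"yaw":0,"gripper":-1},{"x":0,"y":0,"z":-0.5,"yaw":0,"gripper":-1},{"x":0,"y":0,"z":-1,"yaw":0,"gripper":-1},{"x":0,"y":0,"z":-3,"yaw":0,"gripper":-1},{"x":0,"y":0,"z":-4,"yaw":0,"gripper":-1},{"x":0,"y":0,"z":-4,"yaw":0,"gripper":-1},{"x":0,"y":3,"z":-2,"yaw":0,"gripper":-1},{"x":0,"y":4,"z":0,"yaw":0,"gripper":-1},{"x":0,"y":4,"z":0,"yaw":0,"gripper":-1},{"x":0,"y":4,"z":0,"yaw":0,"gripper":-1},{"x":0,"y":4,"z":0,"yaw":0,"gripper":-1}]';python3 -m inch '[{"x":0,"y":4,"z":0,"yaw":0,"gripper":-1},{"x":0,"y":4,"z":0,"yaw":0,"gripper":-1},{"x":0,"y":4,"z":0,"yaw":0,"gripper":-1},{"x":0,"y":4,"z":0,"yaw":0,"gripper":-1},{"x":0,"y":0,"z":0,"yaw":0,"gripper":-1}]'; python3 pt.py | tail -3
python3 - <<'E'
from h import *
a=cv2.resize(K["top"]["pixels"][150:205,250:325,::-1],None,fx=8,fy=8,interpolation=2)
b=cv2.resize(K["scene"]["pixels"][170:210,320:395,::-1],None,fx=8,fy=8,interpolation=2)
cv2.imwrite("pics/f2.png",cv2.resize(np.vstack([a,b]),None,fx=.78,fy=.78))
g=K["top"]["pixels"].astype(int); print(g.min(2)[174:190,276:290]); Y=np.minimum(g[:,:,0],g[:,:,1])-g[:,:,2]; print(Y[174:190,276:290])
E
```

```text
time_s: 8.93
ee_pos: [553.2, 93.3, 64.2]
ee_rot: [-180.0, 0.1, 170.6]
force: [0.9, -3.2, 4.3]
gripper_width: 0.6
now top pointer (88.4, 107, 68) mark (110.7, 8, 3)
now scene pointer (90.0, 228, 147) mark (84.5, 62, 30)
9.03 tip clamp [93.1  0.7 42.2] rot [-1.800e+02  1.000e-01  1.706e+02] F clamp [-3.3 -0.9  6.3] w 0.2
time_s: 10.03
ee_pos: [583.3, 283.4, 217.1]
ee_rot: [180.0, -0.0, 170.6]
force: [0.5, 0.5, 0.2]
gripper_width: 0.2
time_s: 10.45
ee_pos: [608.8, 446.9, 214.1]
ee_rot: [179.8, -0.1, 170.9]
force: [-1.1, -1.2, -0.1]
gripper_width: 0.2
now top pointer (88.2, 152, 66) mark (88.9, 82, 2)
now scene pointer (90.0, 214, 144) mark (85.1, 70, 40)
10.55 tip clamp [445.1   2.9 193. ] rot [-1.799e+02 -1.000e-01  1.707e+02] F clamp [ 0.6 -0.4 -0.6] w 0.5
[[ 48  39  37  37  36  50  78  80  52  45  38  39  40  44]
 [ 66  65  59  60  51  46 118 141  73  37  38  41  50  55]
 [ 73  74  71  69  62  67 149 146  69  24  55  50  51  43]
 [ 76  76  75  73  71  92 160 136  72  45  58  66  67  61]
 [ 76  76  76  76  76 103 162 121  75  66  71  75  74  71]
 [ 73  74  74  74  77 120 165 113  78  
[... 855 characters left out ...]
9  30  30  29  17  -1   3  18  24  26  28  29  27]
 [ 27  29  29  29  28  14   0  13  27  30  30  29  29  29]
 [ 12  16  16  18  21   9  -3  12  27  29  29  30  29  29]
 [ -1   1   2   3  28  22   2   9  16  16  22  24  28  28]
 [ -2  -1  -2   3  59  66  56  33  13   4   7  10  13  13]
 [ -1  -2  -4   1  75 105 101  57  22   1  -3  -1   0  -1]
 [ -2  -2  -4   8  96 117 100  52  11  -2  -2  -2  -2  -2]
 [ -2  -2  -2  20 102 115  82  40   5  -1  -1  -1   0  -2]
 [  7   4   1  27 106 115  67  33   1  -3  -2  -3  -2  -2]
 [ 23  20  21  49 105 106  58  27   4   0   1   0  -3  -2]
 [ 33  31  32  39  59  64  36  23  23  18  19  13   7   5]
 [ 34  34  34  33  34  32  30  30  32  32  27  25  24  20]]
```

View pics/f2.png

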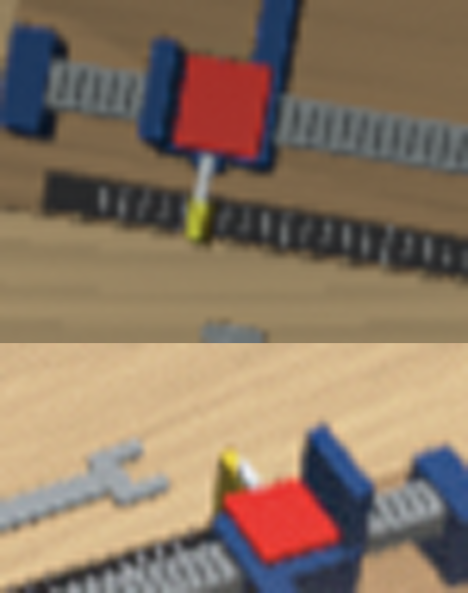

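Top crop: the pointer at (205,180) runs straight onto the mark at (198,220). The two views disagree by only about ±0.6 mm, in opposite directions. The pad is clear of the finger and the arm is well away, so I'm handing in.

```bash
python3 -c "
from workcell import env
print(env.job_done())"
```

```text
the job is handed in; nothing more can be done
None
```

The clamp is backed off and the job is handed in, at about 10.6 s on the robot's clock. I pressed the red pad down with the closed fingertips and held it at about 6 N. With it held down, I pushed the sliding jaw back about 81 mm to the yellow mark. Then I lifted straight up so the pad could spring back, and moved the arm away.

- **Alignment:** the two cameras disagree slightly. The top view puts the pointer about 0.6 mm short of the mark, and the scene view puts it about 0.6 mm past after height correction. The pointer did not shift when the finger lifted (88.4 mm before, 88.2 mm after, in the top view).
- **Fingertip height:** contact with the pad came about 25–30 mm lower on the TCP reading than the stated tool length predicts. I went by contact force and the pictures instead.
- **Not checked:** I did not measure the pad height or the ratchet lock after letting go. I also took no final measurement of the wire wheel or the other loose things; the gripper was not moved against any of them.

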